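# Release the swing bolt of a block-printing press

### The job

Release the press: unscrew the brass wing nut (anticlockwise seen from above) until it clears the lip of the steel lug, without running it up to the end of its thread against the red tip, then swing the bolt out of the slot and lay it fully down until the red tip bears on its rubber rest. Be gentle: never pry the nut against the lug or lean hard on the rest, and leave the ink jar, the ink roller and the lino block where they are.

Things in the scene. Friction and masses are not known exactly. Their poses are not given: they have to be found in the camera images.
- press: Fixed wooden block-printing press, green iron lid. Origin on the table under the pivot of the swing bolt; x points level from the pivot into the press (body from x = 15 to 273 mm, y +-100, base 45 mm high), z up. The bolt's pivot pin lies along y at (0, 0, 30 mm); the bolt stands upright in the lug and swings down towards -x of this frame.
- lid_front (a point): The press lid, hinged at its far end, the lug at its front; point on top of its front part, 50 mm behind the bolt axis. Spring-loaded: it pushes the lug up against the nut with about 1 to 8 N, and follows the nut up by some 1 to 3 mm (its weight differs each time) until the spring is slack. It yields about 0.4 mm per N at the lug. It is not to be opened.
- lug: Steel fork in front of the lid. Origin: its top face, on the axis of the upright bolt, 85 mm over the table when fully pressed. Axes as the press. Slot 11 mm wide, open to -x; prongs y = 5.5 to 16 mm either side; at the mouth (x -15 to -12 mm) a lip 3 mm higher holds back the nut's flange. It swings out freely only when its underside is about 5 mm above the top face.
- wing_nut: Brass wing nut. Origin on the bolt's axis at the underside of its flange, 55 mm from the pivot at nut = 0; z along the bolt away from the pivot, x along the wings (turns with it). Flange 21 mm diameter, 4 mm thick; boss 14 mm diameter to z = 24 mm; a wing either side along x, 14 mm thick in y, to x = +-25 mm, from about z = 9 to 33 mm.
- nut (a joint): Turn of the wing nut, rad, growing anticlockwise seen from above (loosening); quick thread: rises 12 mm a turn (1.91 mm per rad). Starts at 0 to 0.3, tight under the lid's spring; takes about 0.1 to 0.2 N m. It meets the red tip at 5.7; beyond 5.3 it counts as run to the end.
- bolt (a joint): Swing of the bolt, rad: 0 upright in the slot, growing as it swings out and down; it meets the rest at about 1.34. Stiff hinge (0.22 N m): it stays where it is left, also short of the rest, so it must be pressed down until the rest is felt; a light press (3 to 8 N) is enough and it then keeps bearing on the pad.
- bolt_tip: Red tip of the bolt: cylinder 11 mm diameter, 30 mm long along the bolt (its z, away from the pivot). Origin at its centre, 118 mm from the pivot; it stands alone above the nut, nothing behind it. About 2 to 3 N there swing a free bolt.
- rest: Post with a rubber pad (14 x 26 mm) in front of the press; origin at the centre of the pad's top, 110 mm from the pivot towards -x, 49 mm above the table. The red tip lies on it when the bolt is fully down. A foot plate 44 mm wide, 8 mm thick carries it.
- ink_jar: Bystander: blue ink jar with black cap, 58 mm diameter, 75 mm high; origin at the centre of its underside.
- brayer: Bystander: ink roller with a wooden handle, lying, about 150 x 100 x 38 mm; origin on the table under its middle.
- lino_block: Bystander: red-faced lino printing block 100 x 75 x 20 mm; origin at the centre of its underside.

How it is judged:
By the outcome, as a careful person would: the job done as asked, in the order asked, and still so for the second after the job is handed in, with the robot touching nothing.
It also fails if it takes over 72 s, if anything falls off the work surface, if the arm or the gripper's body presses on something with over 40 N, if the wrist force passes 120 N, or if a joint passes its speed limit or range.

### The arm

A 6-joint arm with a two-finger parallel gripper is mounted at the origin on the work surface. World frame = base frame: x ahead of the robot, y to its left, z up, the work surface at z = 0. Lengths are in m, angles in rad, forces in N, time in s.
With the tool pointing down it reaches from about 0.4 to 0.825 m from the base axis. Payload 7 kg.
Tool frame: the origin (TCP) lies midway between the tips of the shut fingers; the grasp point (between the pads) lies arm.hold_point_z behind it (arm.hold_point_z is the distance from the TCP to the grasp point, in m); z points along the fingers, y is the line along which they close (so a half turn about z gives the same grasp; the last joint's range is limited). The gripper opens to 88 mm and grips with 3 to 60 N. Pads are 19 mm wide; open, the fingers measure 130 mm over their backs; the gripper's body (78 mm by 193 mm) begins 47 mm behind the grasp point.
Start: joints at [1.533, 0.359, 0.012, 0, -1.224, -0.288], TCP at [0.216, 0.639, 0.191] pointing down, gripper open.
Joint ranges: [-3.07, 3.07], [-1.43, 2.12], [-1.02, 1.25], [-3.03, 1.67], [-3.05, -0], [-3.03, 3.03]. Speed limits (rad/s): [2.39, 2.39, 3.01, 3.14, 3.14, 3.14].

### API

Orientations are given as [roll, pitch, yaw] about the fixed x, y, z axes, in that order (R = Rz(yaw) Ry(pitch) Rx(roll)).
In Python, from station import arm gives the robot as it stands.
- The arm moves only by the shell command python3 -m crank 'ROWS' [OPENING] [FORCE]. ROWS is JSON, a list that holds one entry, the list of rows, each a list of 4 numbers: the shift along the tool's x, y, z in units of 25 mm (1.0 is 25 mm), then the turn about the tool's z in units of 5 degrees (1.0 is 5 degrees). A call has 1 to 12 rows; each row is the pose to reach, as a shift and turn from the pose commanded when the call began, along the tool's axes at that moment; what a row does not reach only later rows make up. A row lasts 1/8 s, in which the tool goes at most 62.5 mm and 10.7 degrees, less where a joint would pass 70% of its speed; a pose out of reach is approached as far as the arm can. A call with a gripper value outside its range is refused whole. OPENING is the closure, from 0 (fully open) to 1 (shut), set as the call begins (- or left out, the last holds). The fingers move at their own pace and stop on an object; FORCE is the grip in N (left out, the last holds). Time passes only in rows, so rows that repeat a pose let the fingers close. It gives the time, the measured TCP pose, the force, the opening and the grip force at its end, in the units of the state.
- arm.get_state(): the state, without advancing time (a new reading comes with each control period).
- arm.grab_frame(name): name is "scene" or "side" or "wrist"; returns (picture, depth): 420x560x3 uint8, red, green, blue; 420x560 float32, m along the optical axis (not along the pixel's ray), 0 where there is no reading.
- arm.get_calibration(name): a dict with "mtx" (3x3 intrinsics, pixels), "R" (3x3) and "t" (3): a world point X has camera coordinates R X + t; the wrist camera has in their place "mount" (4x4, takes a point from camera to tool coordinates, whose origin is the TCP and whose axes are the flange's). Camera axes: x right, y down, z forward; pixel columns grow to the right and rows downward; lengths in m; the calibration is good to about 2 mm. A picture is of the moment at which its call begins: read the wrist's pose just before it. get_calibration takes no time and is no camera call.
- arm.job_done(): hands the job in; it is judged then, once.
Trained networks look in the newest picture that a camera, given by its name, has taken for a name from the list of things; names that differ only in an ending like _2 or _b are one class to them, and where a whole thing is asked for, a point or a joint stands for the part that bears it (a point fixed in the world has none). Each returns a list of dicts, best first, with "score" (0 to 1); they miss things now and then, are a little off and sometimes report something else, mostly with a low value. They report only what shows in the picture. A call takes as long as a camera call.
- arm.recognise(thing, camera): "extent" ([left, top, width, height] in pixels, round what is visible of it).
- arm.trace(thing, camera): "mask" (420x560 bool, what is visible of it) and "extent" ([left, top, width, height] in pixels, round what is visible of it).
The state is a dict: "t": time; "q": joint angles; "qd": joint speeds; "joint_efforts": joint torques, N m; "eef_pos": TCP position; "ee_rot": TCP orientation; "force": force on the tool from outside, world axes, zero at the start; "moment": the same for the moment, N m; "width": finger opening in m; "gripper_force": force on a finger pad.
Only numpy, scipy, OpenCV 4.12 (cv2) and the standard library are available. Lean on these libraries where they do the work, as an engineer would, in place of code of your own. Each camera call takes 0.05 s, during which the arm holds its last target. There are 200 camera calls.

## Working session

There is one attempt and no reset: what is moved stays moved. The work goes in short steps, Python scripts to look and compute and a shell command to move; the robot and the scene stay as the last step left them, time stands still between calls to the robot, and variables do not carry over. Pictures are saved under pics/ and viewed, at most 10 in all, crops included, and the job is handed in when it is done.

```bash
ls; mkdir -p pics; cat > h.py <<'E'
import numpy as np, cv2
from scipy.spatial.transform import Rotation as Ro
from station import arm
def pts(name, mask=None, step=1):
    s=arm.get_state(); img,d=arm.grab_frame(name); c=arm.get_calibration(name); return img,d,c,s
def toworld(c,s,u,v,z):
    K=np.array(c["mtx"]); p=np.stack([(u-K[0,2])/K[0,0]*z,(v-K[1,2])/K[1,1]*z,z],-1)
    if "mount" in c:
        M=np.array(c["mount"]); p=p@M[:3,:3].T+M[:3,3]
        return p@Ro.from_euler('xyz',s["ee_rot"]).as_matrix().T+np.array(s["eef_pos"])
    return (p-np.array(c["t"]))@np.array(c["R"])
def cloud(mask,d,c,s):
    v,u=np.nonzero(mask&(d>0)); return toworld(c,s,u,v,d[v,u])
E
python3 - <<'E'
from h import *
s=arm.get_state(); print(s, arm.hold_point_z)
ims=[]
for n in ["scene","side"]:
    img,d,c,s=pts(n); ims.append(img); cv2.imwrite(f"pics/{n}0.png",img[:,:,::-1])
    for t in ["press","lug","wing_nut","bolt_tip","rest","ink_jar","brayer","lino_block","lid_front"]:
        r=arm.trace(t,n)
        if r:
            P=cloud(r[0]["mask"],d,c,s)
            print(n,t,round(r[0]["score"],2),r[0]["extent"],len(P), np.median(P,0).round(3) if len(P) else "", P.min(0).round(3) if len(P) else "",P.max(0).round(3) if len(P) else "")
        else: print(n,t,None)
E
```

```text
pics
{'t': 0.0, 'q': array([ 1.53310181e+00,  3.59422993e-01,  1.10666017e-02, -3.34850582e-04,
       -1.22407847e+00, -2.88102679e-01]), 'qd': array([ 1.09139661e-03,  2.62322853e-03, -6.67904888e-04, -5.12552668e-05,
       -8.50269128e-04,  2.34776979e-04]), 'joint_efforts': array([ 4.12254713e-04, -5.82725966e+01,  2.93059534e+01,  6.99706256e+00,
        6.86616695e-03, -1.69444907e-04]), 'eef_pos': array([0.21590316, 0.6389746 , 0.1898055 ]), 'ee_rot': array([ 3.13993221e+00, -1.63801544e-04, -3.25911100e-01]), 'force': array([-7.27729520e-01, -9.48688353e-04,  9.78556658e-01]), 'moment': array([ 0.02834095, -0.00070428, -0.00259557]), 'gripper_force': 0.0, 'width': 0.08751834170885844} 0.0188
scene press 0.67 [198.8, 190.6, 96.1, 155.1] 10207 [0.736 0.014 0.074] [ 0.448 -0.121 -0.   ] [0.858 0.136 0.164]
scene lug 0.69 [315.7, 185.0, 25.4, 27.7] 922 [0.422 0.13  0.019] [ 0.358  0.084 -0.   ] [0.471 0.176 0.025]
scene wing_nut 0.72 [239.2, 206.6, 14.3, 16.9] 135 [ 0.582 -0.032  0.11 ] [ 0.563 -0.055  0.085] [ 0.594 -0.011  0.119]
scene bolt_tip 0.42 [244.9, 199.2, 4.0, 8.5] 24
[... 702 characters left out ...]
52 [297.2, 224.3, 5.9, 21.9] 130 [ 0.567 -0.043  0.108] [ 0.557 -0.057  0.084] [ 0.581 -0.011  0.117]
side bolt_tip None
side rest 0.66 [259.9, 282.2, 14.0, 20.9] 248 [ 0.466 -0.07   0.034] [ 0.459 -0.081 -0.001] [ 0.511 -0.003  0.05 ]
side ink_jar 0.66 [228.6, 194.8, 29.0, 39.1] 760 [0.572 0.185 0.045] [ 0.552  0.17  -0.002] [0.606 0.227 0.077]
side brayer 0.91 [383.6, 285.2, 68.7, 59.6] 1879 [ 0.688 -0.275  0.026] [ 0.576 -0.316 -0.002] [ 0.764 -0.187  0.039]
side lino_block 0.93 [164.8, 242.1, 58.4, 38.9] 1325 [0.407 0.118 0.018] [ 0.355  0.082 -0.001] [0.478 0.176 0.023]
side lid_front 0.61 [276.4, 192.0, 120.9, 67.9] 4441 [ 0.695 -0.017  0.074] [ 0.556 -0.108  0.043] [0.84  0.118 0.089]
```

```bash
python3 - <<'E'
import cv2,numpy as np
a=cv2.imread("pics/scene0.png")[170:350,110:350];b=cv2.imread("pics/side0.png")[180:345,200:420]
a=cv2.resize(a,None,fx=2.2,fy=2.2);b=cv2.resize(b,(int(220*396/165),396))[:,:]
o=np.hstack([a,b]);print(o.shape);o=cv2.resize(o,(800,int(800*o.shape[0]/o.shape[1])));cv2.imwrite("pics/v1.png",o)
E
python3 - <<'E'
from h import *
from scipy.optimize import minimize
img,d,c,s=pts("side")
# lid yaw from lid top points, both cams
for n in ["scene","side"]:
    img,d,c,s=pts(n)
    P=cloud(d>0,d,c,s)
    m=(P[:,2]>.05)&(P[:,2]<.1)&(P[:,0]>.55)&(P[:,0]<.95)&(abs(P[:,1])<.17)
    r=cv2.minAreaRect((P[m][:,:2]*1000).astype(np.float32)); print(n,r)
E
```

```text
(396, 1056, 3)
scene ((699.8366088867188, 4.5830841064453125), (288.65106201171875, 180.18292236328125), 17.124095916748047)
side ((697.3050537109375, 3.00897216796875), (292.8058776855469, 181.79054260253906), 16.72728157043457)
```

View pics/v1.png

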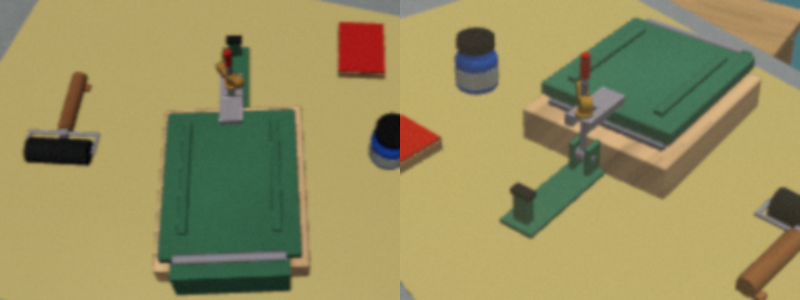

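```bash
cat >> h.py <<'E'
def rows(pos,yaw=None):
    s=arm.get_state(); R=Ro.from_euler('xyz',s["ee_rot"]).as_matrix()
    d=R.T@(np.array(pos)-s["eef_pos"])/0.025
    t=0 if yaw is None else -np.degrees((yaw-s["ee_rot"][2]+np.pi/2)%np.pi-np.pi/2)/5
    print("shift",d.round(2),"turn",round(t,2),"(mod 36)")
E
python3 - <<'E'
from h import *
c=arm.get_calibration("wrist");print(np.array(c["mount"]).round(3),np.array(c["mtx"]).round(0))
rows([0.53,-0.03,0.26])
E
```

```text
[[ 0.    -0.952 -0.306  0.084]
 [ 1.    -0.     0.    -0.   ]
 [-0.    -0.306  0.952 -0.195]
 [ 0.     0.     0.     1.   ]] [[296.   0. 281.]
 [  0. 296. 205.]
 [  0.   0.   1.]]
shift [20.47 21.35 -2.77] turn 0 (mod 36)
```

```bash
python3 -m crank '[[[2,2,-1,0],[22.3,20.9,-2.8,0],[22.3,20.9,-2.8,0],[22.3,20.9,-2.8,0],[22.3,20.9,-2.8,0],[22.3,20.9,-2.8,0],[22.3,20.9,-2.8,0],[22.3,20.9,-2.8,0],[22.3,20.9,-2.8,0],[22.3,20.9,-2.8,0],[22.3,20.9,-2.8,0],[22.3,20.9,-2.8,0]]]' 0 20
python3 - <<'E'
from h import *
rows([0.577,-0.034,0.26]); print(arm.get_state()["q"])
E
```

```text
t: 2.65
eef_pos: [0.5686, -0.0189, 0.26]
ee_rot: [-3.141, -0.001, -0.326]
force: [0.3, 1.3, 0.5]
width: 0.0873
gripper_force: 0.0
shift [ 0.51  0.46 -0.  ] turn 0 (mod 36)
[ 3.10605763e-01  1.45899777e-01 -1.16415443e-01  3.36765002e-05
 -1.30757073e+00  9.34470020e-01]
```

```bash
python3 -m crank '[[[0.5,0.46,0,0],[0.5,0.46,0,0],[0.5,0.46,0,0],[0.5,0.46,0,0]]]'
python3 - <<'E'
from h import *
img,d,c,s=pts("wrist"); print(s["eef_pos"],s["ee_rot"])
cv2.imwrite("pics/w1.png",img[:,:,::-1])
for t in ["lug","wing_nut","bolt_tip","rest","lid_front"]:
    for r in arm.trace(t,"wrist")[:1]:
        P=cloud(r["mask"],d,c,s); print(t,round(r["score"],2),r["extent"],len(P),np.median(P,0).round(4),P.min(0).round(3),P.max(0).round(3))
        if t in("wing_nut","bolt_tip","rest"):
            print(cv2.minAreaRect((P[:,:2]*1000).astype(np.float32)))
        if t=="wing_nut":
            for h in(.105,.112): 
                Q=P[P[:,2]>h]; print(h,len(Q),cv2.minAreaRect((Q[:,:2]*1000).astype(np.float32)))
            np.save("nut.npy",P)
E
```

```text
t: 3.15
eef_pos: [0.5756, -0.0306, 0.2597]
ee_rot: [-3.141, -0.0, -0.324]
force: [-0.1, 0.5, 0.4]
width: 0.0875
gripper_force: 0.0
[ 0.57563368 -0.03061759  0.25972962] [-3.14120783e+00 -3.60560773e-04 -3.24007266e-01]
wing_nut 0.86 [260.3, 170.3, 41.2, 25.3] 475 [ 0.5797 -0.0346  0.1153] [ 0.559 -0.055  0.089] [ 0.593 -0.01   0.12 ]
((577.5431518554688, -33.398284912109375), (48.733055114746094, 16.51174545288086), 58.51692581176758)
0.105 410 ((576.2869873046875, -32.62896728515625), (48.733055114746094, 13.565556526184082), 58.51692581176758)
0.112 355 ((576.12451171875, -32.682708740234375), (48.458072662353516, 13.530263900756836), 58.83421325683594)
lid_front 0.9 [94.8, 0.0, 229.8, 191.9] 26717 [0.7107 0.0106 0.0766] [ 0.559 -0.11   0.001] [0.82  0.153 0.11 ]
```

View pics/w1.png

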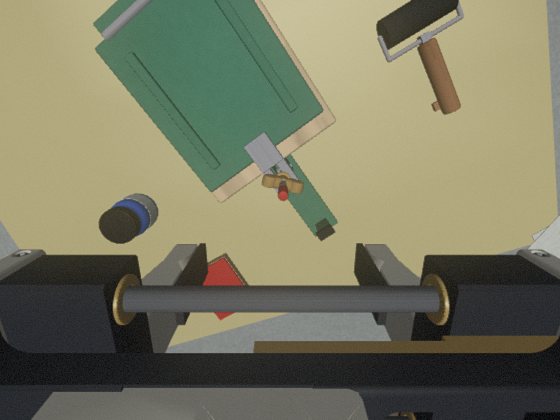

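```bash
python3 - <<'E'
from h import *
rows([0.5765,-0.033,0.20],np.radians(58.5))
E
```

```text
shift [0.04 0.05 2.38] turn -15.42 (mod 36)
```

```bash
python3 -m crank '[[[0.04,0.05,0,2],[0.04,0.05,1,4],[0.04,0.05,2,6],[0.04,0.05,2.4,8],[0.04,0.05,2.4,10],[0.04,0.05,2.4,12],[0.04,0.05,2.4,14],[0.04,0.05,2.4,16],[0.04,0.05,2.4,18],[0.04,0.05,2.4,20],[0.04,0.05,2.4,20.6],[0.04,0.05,2.4,20.6]]]'
python3 - <<'E'
from h import *
img,d,c,s=pts("wrist"); print(s["eef_pos"],s["ee_rot"])
cv2.imwrite("pics/w2.png",img[:,:,::-1])
for t in ["lug","wing_nut","bolt_tip","rest"]:
    for r in arm.trace(t,"wrist")[:1]:
        P=cloud(r["mask"],d,c,s); print(t,round(r["score"],2),r["extent"],len(P),np.median(P,0).round(4),P.min(0).round(3),P.max(0).round(3))
        if t=="wing_nut":
            for h in(.105,.112): 
                Q=P[(P[:,2]>h)&(P[:,2]<.125)]; print(h,len(Q),cv2.minAreaRect((Q[:,:2]*1000).astype(np.float32)))
                print(np.percentile(Q[:,2],[50,90,97]))
rows([0.5765,-0.033,0.102])
E
```

```text
t: 4.95
eef_pos: [0.5765, -0.0333, 0.1994]
ee_rot: [-3.142, 0.0, -2.123]
force: [-0.3, 1.2, 0.5]
width: 0.0878
gripper_force: 0.0
[ 0.57651873 -0.03328761  0.19942473] [-3.14156465e+00  7.94801379e-07 -2.12289430e+00]
lug 0.57 [237.5, 178.6, 65.2, 60.5] 1304 [ 0.6086 -0.0246  0.0865] [ 0.557 -0.049  0.046] [0.637 0.002 0.091]
wing_nut 0.69 [273.2, 170.9, 20.1, 29.2] 359 [ 0.5686 -0.0446  0.1153] [ 0.559 -0.056  0.077] [ 0.585 -0.025  0.12 ]
0.105 319 ((569.3551025390625, -43.22923278808594), (25.428436279296875, 13.700136184692383), 57.91348648071289)
[0.11570959 0.11822019 0.11890596]
0.112 281 ((568.572509765625, -44.41849899291992), (21.3785400390625, 13.6243896484375), 58.3576545715332)
[0.11640998 0.11833142 0.11892242]
rest 0.63 [332.8, 100.6, 29.6, 21.0] 405 [ 0.4719 -0.0653  0.0498] [ 0.455 -0.079  0.005] [ 0.48  -0.044  0.052]
shift [-0.01  0.01  3.9 ] turn 0 (mod 36)
```

View pics/w2.png

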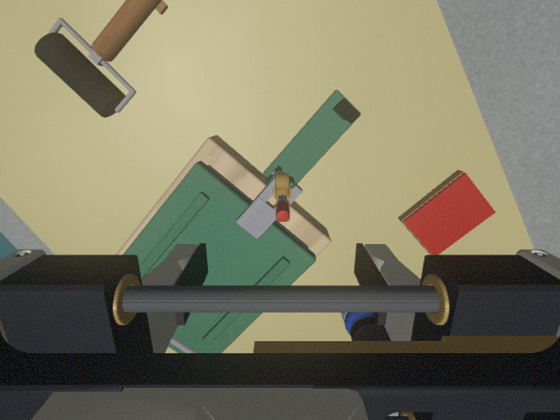

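```bash
python3 -m crank '[[[0,0,1.5,0],[0,0,3,0],[0,0,3.9,0],[0,0,3.9,0],[0,0,3.9,0]]]'
python3 -m crank '[[[0,0,0,0],[0,0,0,0],[0,0,0,0],[0,0,0,0],[0,0,0,0],[0,0,0,0],[0,0,0,0],[0,0,0,0]]]' 1 20; python3 -c "
from h import *
s=arm.get_state();print(s['q'],s['moment'],s['ee_rot'])"
```

```text
t: 5.82
eef_pos: [0.5773, -0.0333, 0.103]
ee_rot: [-3.14, 0.001, -2.123]
force: [-0.4, -0.2, 0.6]
width: 0.0877
gripper_force: 0.0
t: 6.82
eef_pos: [0.5764, -0.0334, 0.1019]
ee_rot: [3.141, -0.0, -2.124]
force: [-3.5, 2.2, 1.2]
width: 0.0132
gripper_force: 2.7
[ 2.80769721e-01  2.73438602e-01 -3.28005502e-01 -7.40255247e-05
 -9.69544723e-01 -8.33470542e-01] [0.91822364 1.56721258 0.03267197] [ 3.14141805e+00 -1.01468256e-04 -2.12353902e+00]
```

```bash
python3 -m crank '[[[0,0.02,0,0],[0,0.04,0,0],[0,0.04,0,0],[0,0.04,0,0]]]'; python3 -c "
from h import *
s=arm.get_state();print(s['moment'],s['ee_rot'])"
```

```text
t: 7.32
eef_pos: [0.5754, -0.0327, 0.1018]
ee_rot: [3.141, -0.0, -2.124]
force: [-3.7, 2.3, 1.5]
width: 0.0101
gripper_force: 20.0
[ 1.15263268  1.09048873 -0.06109392] [ 3.14109374e+00 -1.28155663e-04 -2.12350832e+00]
```

```bash
python3 - <<'E'
from h import *
o=[]
for n,(a,b,e,f) in {"side":(170,280,240,350),"wrist":(140,300,180,380)}.items():
    im=arm.grab_frame(n)[0][a:b,e:f]; o.append(cv2.resize(im,(400,int(400*(b-a)/(f-e)))))
h=min(x.shape[0] for x in o); cv2.imwrite("pics/g1.png",np.hstack([x[:h] for x in o])[:,:,::-1])
E
```

```text
(no output)
```

View pics/g1.png

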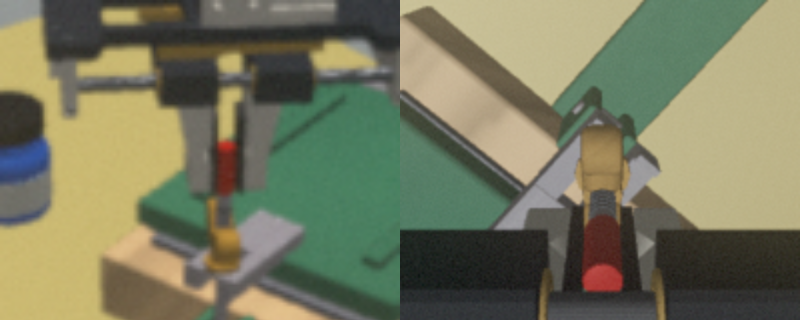

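```bash
python3 - <<'E'
from h import *
img,d,c,s=pts("side")
v,u=np.mgrid[170:280,240:350]
W=toworld(c,s,u.ravel(),v.ravel(),d[170:280,240:350].ravel()).reshape(110,110,3)
for cc in (296,300,302,309,313,318):
    print(cc,[(r,*(W[r-170,cc-240]*1000).round().astype(int),*img[r,cc]) for r in range(206,246,4)])
K=np.array(c["mtx"])
for p in ([.5764,-.033,.102],[.5764,-.033,.163],[.5764,-.033,.133],[.5764,-.033,.118]):
    q=K@(np.array(c["R"])@p+np.array(c["t"])); print(p,q[:2]/q[2])
print(s["eef_pos"],s["width"],s["force"])
E
```

```text
296 [(206, np.int64(560), np.int64(-36), np.int64(176), np.uint8(111), np.uint8(110), np.uint8(101)), (210, np.int64(561), np.int64(-35), np.int64(166), np.uint8(109), np.uint8(106), np.uint8(99)), (214, np.int64(560), np.int64(-37), np.int64(159), np.uint8(121), np.uint8(117), np.uint8(107)), (218, np.int64(561), np.int64(-35), np.int64(149), np.uint8(113), np.uint8(110), np.uint8(101)), (222, np.int64(561), np.int64(-36), np.int64(139), np.uint8(97), np.uint8(101), np.uint8(90)), (226, np.int64(580), np.int64(-12), np.int64(112), np.uint8(84), np.uint8(106), np.uint8(74)), (230, np.int64(579), np.int64(-14), np.int64(103), np.uint8(82), np.uint8(109), np.uint8(77)), (234, np.int64(601), np.int64(14), np.int64(70), np.uint8(60), np.uint8(73), np.uint8(54)), (238, np.int64(603), np.int64(16), np.int64(58), np.uint8(107), np.uint8(109), np.uint8(101)), (242, np.int64(567), np.int64(-30), np.int64(87), np.uint8(141), np.uint8(119), np.uint8(93))]
300 [(206, np.int64(758), np.int64(198), np.int64(1), np.uint8(172), np.uint8(157), np.uint8(98)), (210, np.int64(574), np.int64(-31), np.int
[... 4222 characters left out ...]
8), np.uint8(95)), (230, np.int64(645), np.int64(-7), np.int64(75), np.uint8(127), np.uint8(142), np.uint8(132)), (234, np.int64(625), np.int64(-29), np.int64(83), np.uint8(161), np.uint8(154), np.uint8(159)), (238, np.int64(621), np.int64(-34), np.int64(78), np.uint8(94), np.uint8(95), np.uint8(93)), (242, np.int64(619), np.int64(-38), np.int64(71), np.uint8(59), np.uint8(85), np.uint8(66))]
[0.5764, -0.033, 0.102] [300.94041082 234.94338915]
[0.5764, -0.033, 0.163] [301.6925087  208.74115021]
[0.5764, -0.033, 0.133] [301.31683234 221.82928936]
[0.5764, -0.033, 0.118] [301.13323187 228.22572206]
[ 0.57536746 -0.0327403   0.1018162 ] 0.010292359576484198 [-3.65241725  3.73428082  1.85748851]
```

```bash
python3 - <<'E'
from h import *
img,d,c,s=pts("wrist")
v,u=np.mgrid[0:420,0:560]; K=np.array(c["mtx"]);M=np.array(c["mount"])
p=np.stack([(u-K[0,2])/K[0,0]*d,(v-K[1,2])/K[1,1]*d,d],-1)@M[:3,:3].T+M[:3,3]
for r in range(205,300,6): print(r,[(cc,*(p[r,cc]*1000).round().astype(int).tolist()) for cc in (256,264,270,281,290,296,304)])
E
```

```text
205 [(256, -1, -23, 66), (264, 3, -15, 55), (270, 15, -8, 18), (281, 24, 0, -11), (290, 83, 0, -195), (296, -1, 14, 67), (304, -11, 24, 99)]
211 [(256, -3, -22, 55), (264, 9, -13, 20), (270, 21, -7, -13), (281, 22, 0, -17), (290, 21, 6, -13), (296, -2, 13, 54), (304, -18, 24, 99)]
217 [(256, -9, -23, 56), (264, 6, -13, 15), (270, 17, -7, -14), (281, 17, 0, -15), (290, 17, 6, -16), (296, 5, 11, 19), (304, 4, 18, 22)]
223 [(256, 1, -19, 15), (264, 1, -13, 16), (270, 3, -8, 12), (281, 13, 0, -15), (290, 13, 6, -15), (296, 2, 11, 14), (304, 3, 17, 11)]
229 [(256, -4, -19, 16), (264, -4, -13, 16), (270, -2, -8, 12), (281, 8, 0, -14), (290, 7, 6, -10), (296, -3, 11, 14), (304, -4, 18, 15)]
235 [(256, -9, -19, 16), (264, -26, -16, 56), (270, -26, -10, 56), (281, 4, 0, -13), (290, 2, 6, -9), (296, -8, 11, 14), (304, -42, 24, 91)]
241 [(256, -14, -19, 15), (264, -16, -14, 21), (270, -19, -9, 26), (281, 4, 0, -24), (290, -14, 7, 15), (296, -34, 14, 58), (304, -40, 23, 74)]
247 [(256, 10, -14, -45), (264, 11, -10, -46), (270, 9, -6, -42), (281, 4, 0, -33), (290, 9, 5, -43), (296, 9, 8, -43), (3
[... 448 characters left out ...]
, -12, -73), (264, 9, -8, -69), (270, 7, -6, -65), (281, 5, 0, -62), (290, 2, 5, -57), (296, 10, 7, -70), (304, 11, 11, -72)]
277 [(256, 11, -12, -77), (264, 9, -8, -74), (270, 3, -6, -65), (281, 1, 0, -61), (290, 2, 4, -62), (296, 10, 7, -75), (304, 11, 10, -77)]
283 [(256, 29, -8, -111), (264, 8, -8, -78), (270, 1, -6, -66), (281, -1, 0, -63), (290, -2, 4, -62), (296, 9, 7, -80), (304, 11, 10, -82)]
289 [(256, 31, -8, -117), (264, 31, -5, -117), (270, 32, -4, -119), (281, 31, 0, -117), (290, 31, 2, -117), (296, 31, 4, -117), (304, 31, 7, -118)]
295 [(256, 31, -8, -120), (264, 30, -5, -119), (270, 31, -4, -120), (281, 30, 0, -119), (290, 30, 2, -119), (296, 30, 4, -119), (304, 31, 7, -119)]
```

```bash
python3 -m crank '[[[0,0,0,0],[0,0,0,0],[0,0,0,0],[0,0,0,0],[0,0,0,0],[0,-0.01,0.5,0],[0,-0.01,0.8,0],[0,-0.01,1,0],[0,-0.01,1,0]]]' 0.4 20
python3 - <<'E'
from h import *
img,d,c,s=pts("side"); print(s["eef_pos"],s["force"],s["width"])
cv2.imwrite("pics/g2.png",cv2.resize(img[150:270,230:370],(700,600),interpolation=cv2.INTER_CUBIC)[:,:,::-1])
E
```

```text
t: 8.65
eef_pos: [0.5756, -0.0331, 0.0763]
ee_rot: [3.141, -0.001, -2.124]
force: [0.6, 0.4, -0.1]
width: 0.0528
gripper_force: 0.0
[ 0.57555336 -0.0330571   0.07627568] [ 0.56768248  0.41940694 -0.0572447 ] 0.052795912268520775
```

View pics/g2.png

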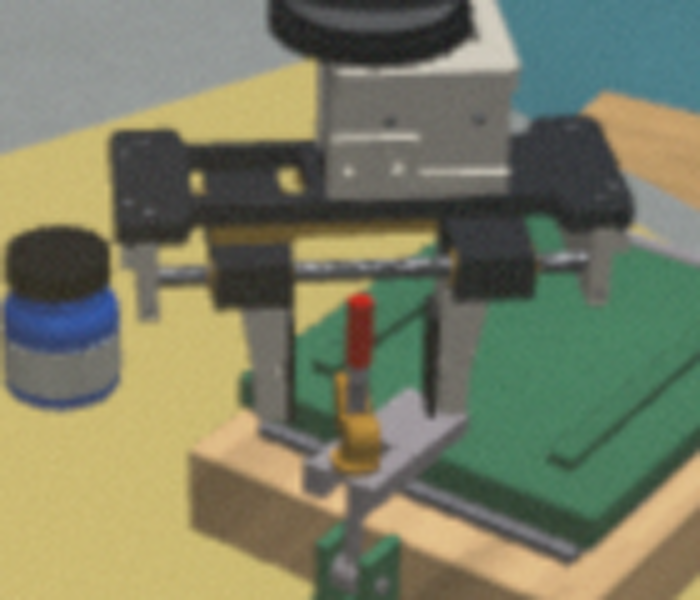

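```bash
python3 -m crank '[[[0,0,0.2,0],[0,0,0.35,0],[0,0,0.35,0],[0,0,0.35,0]]]'
python3 -m crank '[[[0,0,0,0],[0,0,0,0],[0,0,0,0],[0,0,0,0],[0,0,0,0],[0,0,0,0]]]' 1 20; python3 -c "
from h import *
s=arm.get_state();print(s['q'][5],s['moment'],s['ee_rot'])"
```

```text
t: 9.2
eef_pos: [0.576, -0.033, 0.0682]
ee_rot: [-3.141, 0.0, -2.123]
force: [0.3, 0.3, -0.6]
width: 0.0527
gripper_force: 0.0
t: 9.95
eef_pos: [0.5754, -0.0328, 0.0681]
ee_rot: [3.141, -0.0, -2.123]
force: [-3.2, 2.6, 3.4]
width: 0.0137
gripper_force: 20.0
-0.834428680146156 [1.14650088 1.09642352 0.08350629] [ 3.14092169e+00 -2.18173527e-04 -2.12342965e+00]
```

```bash
python3 -m crank '[[[0,0.02,0,0],[0,0.02,-0.013,-2],[0,0.02,-0.027,-4],[0,0.02,-0.04,-6],[0,0.02,-0.04,-6]]]' - 25; python3 -c "
from h import *
s=arm.get_state();print(s['q'][5],s['moment'],s['ee_rot'])"
```

```text
t: 10.58
eef_pos: [0.5753, -0.0327, 0.0691]
ee_rot: [3.141, 0.0, -1.601]
force: [-2.9, 1.7, 1.6]
width: 0.0137
gripper_force: 25.0
-0.3127490510437632 [0.87417352 0.81191784 0.06494324] [ 3.14137371e+00  3.52295809e-06 -1.60105140e+00]
```

```bash
python3 -m crank '[[[0,0,-0.013,-2],[0,0,-0.027,-4],[0,0,-0.04,-6],[0,0,-0.053,-8],[0,0,-0.067,-10],[0,0,-0.08,-12],[0,0,-0.093,-14],[0,0,-0.107,-16],[0,0,-0.12,-18],[0,0,-0.12,-18]]]'; python3 -c "
from h import *
s=arm.get_state();print(s['q'][5],s['moment'],s['ee_rot'])"
python3 -m crank '[[[0,0,-0.013,-2],[0,0,-0.027,-4],[0,0,-0.04,-6],[0,0,-0.053,-8],[0,0,-0.067,-10],[0,0,-0.08,-12],[0,0,-0.093,-14],[0,0,-0.107,-16],[0,0,-0.107,-16]]]'; python3 -c "
from h import *
s=arm.get_state();print(s['q'][5],s['moment'],s['ee_rot'])"
```

```text
t: 11.82
eef_pos: [0.5752, -0.0328, 0.0721]
ee_rot: [3.141, 0.0, -0.034]
force: [-3.4, 2.0, 1.2]
width: 0.0136
gripper_force: 25.0
1.254588868185416 [0.60823998 1.10237235 0.12636943] [ 3.14147704e+00  4.41732573e-04 -3.37688399e-02]
t: 12.95
eef_pos: [0.5752, -0.0329, 0.0748]
ee_rot: [-3.141, 0.0, 1.361]
force: [-2.8, 0.0, 1.9]
width: 0.0135
gripper_force: 25.0
2.6489504455343216 [0.21918186 0.87158483 0.09862607] [-3.14124896e+00  3.35201709e-04  1.36059054e+00]
```

```bash
python3 -m crank '[[[0,0,0,0],[0,0,0,0],[0,0,0,0],[0,0,0,0],[0,0,0,0]]]' 0
python3 -m crank '[[[0,0,0,2],[0,0,0,4],[0,0,0,6],[0,0,0,8],[0,0,0,10],[0,0,0,12],[0,0,0,14],[0,0,0,16],[0,0,0,18],[0,0,0,18]]]'
python3 -m crank '[[[0,0,0,2],[0,0,0,4],[0,0,0,6],[0,0,0,8],[0,0,0,10],[0,0,0,12],[0,0,0,14],[0,0,0,16],[0,0,0,18],[0,0,0,18]]]'
python3 - <<'E'
from h import *
img,d,c,s=pts("wrist"); print(s["eef_pos"],s["ee_rot"],s["q"][5])
o=[img[130:290,180:380]]
for t in ["wing_nut","lug"]:
    for r in arm.trace(t,"wrist")[:1]:
        P=cloud(r["mask"],d,c,s); print(t,round(r["score"],2),r["extent"])
        Q=P[(P[:,2]>.09)&(P[:,2]<.13)]; print(cv2.minAreaRect((Q[:,:2]*1000).astype(np.float32)),np.percentile(P[:,2],[3,50,97]))
img,d,c,s=pts("side"); o.append(img[170:282,230:370]); np.savez("side2.npz",img=img,d=d)
for t in ["wing_nut","lug"]:
    for r in arm.trace(t,"side")[:1]:
        P=cloud(r["mask"],d,c,s); print(t,round(r["score"],2),r["extent"],np.median(P,0).round(3),np.percentile(P[:,2],[3,50,97]))
cv2.imwrite("pics/g3.png",np.hstack([cv2.resize(x,(400,320)) for x in o])[:,:,::-1])
E
```

```text
t: 13.58
eef_pos: [0.5755, -0.0327, 0.0749]
ee_rot: [3.141, -0.0, 1.367]
force: [0.6, 0.5, -0.8]
width: 0.0585
gripper_force: 0.0
t: 14.82
eef_pos: [0.5755, -0.0327, 0.0749]
ee_rot: [-3.142, -0.0, -0.203]
force: [0.7, 0.0, -0.2]
width: 0.0875
gripper_force: 0.0
t: 16.08
eef_pos: [0.5754, -0.0327, 0.0748]
ee_rot: [3.142, -0.0, -1.77]
force: [-0.5, 0.7, 0.6]
width: 0.0878
gripper_force: 0.0
[ 0.57543884 -0.03270423  0.07483362] [ 3.14157616e+00 -1.35647571e-05 -1.76981648e+00] -0.4814979613171934
wing_nut 0.61 [264.7, 217.5, 35.0, 56.5]
((575.2846069335938, -42.74273681640625), (30.715871810913086, 19.64963722229004), 88.24555969238281) [0.09695112 0.12204504 0.12536155]
lug 0.77 [209.4, 209.1, 104.7, 73.8]
((563.2891845703125, -38.067222595214844), (4.280600070953369, 33.8474235534668), 13.24372673034668) [0.07875067 0.08717691 0.08990387]
wing_nut 0.62 [292.3, 220.0, 16.3, 25.8] [ 0.571 -0.039  0.114] [0.09059031 0.11377013 0.12261412]
lug 0.72 [289.6, 229.1, 33.1, 22.9] [ 0.597 -0.034  0.084] [0.07405042 0.08371341 0.09028484]
```

View pics/g3.png

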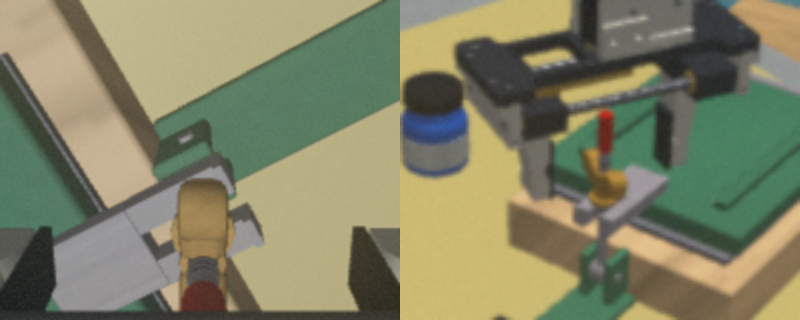

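```bash
python3 -m crank '[[[0,0,0,0],[0,0,0,0],[0,0,0,0],[0,0,0,0],[0,0,0,0],[0,0,0,0],[0,0,0,0],[0,0,0,0],[0,0,0,0]]]' 1 25
python3 -m crank '[[[0,0,-0.013,-2],[0,0,-0.027,-4],[0,0,-0.04,-6],[0,0,-0.053,-8],[0,0,-0.067,-10],[0,0,-0.077,-11.5],[0,0,-0.077,-11.5]]]'; python3 -c "
from h import *
s=arm.get_state();print(s['q'][5],s['moment'],s['ee_rot'])"
python3 -m crank '[[[0,0,0,0],[0,0,0,0],[0,0,0,0],[0,0,0,0],[0,0,0,0]]]' 0
python3 -m crank '[[[0,0,-1,0],[0,0,-3,0],[0,0,-4.5,0],[0,0,-4.5,0],[0,0,-4.5,0]]]'
python3 - <<'E'
from h import *
img,d,c,s=pts("wrist"); print(s["eef_pos"],s["ee_rot"],s["q"])
for t in ["wing_nut","bolt_tip","rest","lug"]:
    for r in arm.trace(t,"wrist")[:1]:
        P=cloud(r["mask"],d,c,s); print(t,round(r["score"],2),r["extent"],np.median(P,0).round(4))
        Q=P[(P[:,2]>.1)&(P[:,2]<.135)] if t=="wing_nut" else P; print(cv2.minAreaRect((Q[:,:2]*1000).astype(np.float32)),np.percentile(P[:,2],[3,50,97]))
E
```

```text
t: 17.5
eef_pos: [0.5753, -0.0327, 0.0748]
ee_rot: [3.141, -0.0, -1.774]
force: [-1.0, 0.4, -0.5]
width: 0.0137
gripper_force: 25.0
t: 18.38
eef_pos: [0.5752, -0.0327, 0.0767]
ee_rot: [3.141, 0.0, -0.772]
force: [-1.9, 0.0, 1.3]
width: 0.0134
gripper_force: 25.0
0.5165747713851736 [0.23302789 0.53860237 0.10106093] [ 3.14137829e+00  2.48322118e-04 -7.71748764e-01]
t: 19.0
eef_pos: [0.5755, -0.0327, 0.0768]
ee_rot: [-3.142, -0.0, -0.771]
force: [0.9, 0.3, -0.5]
width: 0.0582
gripper_force: 0.0
t: 19.62
eef_pos: [0.575, -0.0327, 0.1888]
ee_rot: [3.141, 0.001, -0.771]
force: [-0.5, 0.2, -0.2]
width: 0.0876
gripper_force: 0.0
[ 0.57499079 -0.0326533   0.18879604] [ 3.14149544e+00  5.72117872e-04 -7.71190570e-01] [ 2.82448702e-01  1.98422105e-01 -2.14113536e-01 -4.90298409e-04
 -1.15862809e+00  5.17353577e-01]
wing_nut 0.94 [271.3, 176.5, 17.9, 52.0] [ 0.5846 -0.0409  0.1241]
((576.228271484375, -33.41234588623047), (18.7696475982666, 48.01605224609375), 39.7194709777832) [0.09837875 0.12406256 0.12742247]
bolt_tip 0.77 [271.5, 205.3, 17.2, 26.4] [ 0.5777 -0.0344  0.1631]
((569.6950073242188, -28.28504180908203), (10.748044967651367, 26.631534576416016), 54.90288543701172) [0.13920619 0.16310293 0.16505713]
rest 0.7 [344.9, 210.3, 26.6, 30.2] [ 0.4741 -0.0648  0.0488]
((459.4564514160156, -62.901588439941406), (29.17232894897461, 45.63866424560547), 79.56999969482422) [0.00971109 0.04878897 0.05128583]
lug 0.96 [223.1, 149.9, 79.0, 60.3] [ 0.6085 -0.0232  0.0872]
((596.0568237304688, -15.337966918945312), (77.49057006835938, 58.756412506103516), 12.515108108520508) [0.07843498 0.08722355 0.08900282]
```

```bash
python3 - <<'E'
from h import *
rows([0.600,-0.0257,0.189],np.radians(17))
E
```

```text
shift [ 0.52 -0.9  -0.03] turn -12.23 (mod 36)
```

```bash
python3 -m crank '[[[0.52,-0.9,0,-2],[0.52,-0.9,0,-4],[0.52,-0.9,0,-6],[0.52,-0.9,0,-8],[0.52,-0.9,0,-10],[0.52,-0.9,0,-12.2],[0.52,-0.9,0,-12.2],[0.52,-0.9,0,-12.2]]]' 1 30
python3 -m crank '[[[0,0,1.5,0],[0,0,3,0],[0,0,3.2,0],[0,0,3.2,0]]]'
python3 - <<'E'
from h import *
img,d,c,s=pts("side"); print(s["eef_pos"],s["ee_rot"],s["force"],s["width"])
cv2.imwrite("pics/g4.png",cv2.resize(img[160:280,230:370],(700,600),interpolation=cv2.INTER_CUBIC)[:,:,::-1])
E
```

```text
t: 20.88
eef_pos: [0.6003, -0.0257, 0.1889]
ee_rot: [-3.142, 0.001, 0.29]
force: [-0.1, -0.7, -1.0]
width: 0.0133
gripper_force: 0.0
t: 21.38
eef_pos: [0.601, -0.0257, 0.11]
ee_rot: [3.141, -0.0, 0.293]
force: [0.3, -0.4, 0.5]
width: -0.0
gripper_force: 0.0
[ 0.60099135 -0.0257059   0.10997109] [ 3.14106678e+00 -2.03007083e-04  2.92837898e-01] [ 0.338411   -0.44082514  0.50818756] -3.141554370618058e-05
```

View pics/g4.png

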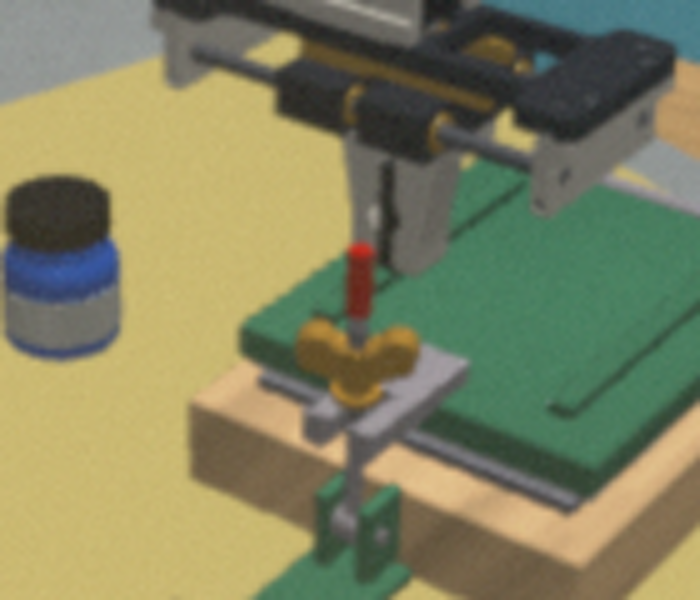

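```bash
python3 -m crank '[[[-0.3,0,0,0],[-0.5,0,0,0],[-0.6,0,0,0],[-0.7,0,0,0],[-0.8,0,0,0],[-0.8,0,0,0]]]'; python3 -m crank '[[[-0.2,0,0,0],[-0.4,0,0,0],[-0.55,0,0,0],[-0.55,0,0,0]]]'
```

```text
t: 22.18
eef_pos: [0.5812, -0.0315, 0.1093]
ee_rot: [3.142, -0.0, 0.294]
force: [1.2, -0.1, 1.5]
width: 0.0006
gripper_force: 0.7
t: 22.68
eef_pos: [0.5674, -0.0356, 0.1091]
ee_rot: [-3.141, 0.001, 0.294]
force: [1.2, -0.2, -0.1]
width: 0.0002
gripper_force: 0.1
```

```bash
python3 -m crank '[[[-0.45,0,0.06,0],[-0.9,0,0.15,0],[-1.37,0,0.28,0],[-1.8,0,0.5,0],[-2.2,0,0.75,0],[-2.62,0,1,0],[-2.62,0,1,0]]]'
python3 - <<'E'
from h import *
o=[]
img,d,c,s=pts("side"); o.append(img[170:298,220:380])
img,d,c,s=pts("wrist"); o.append(img[140:300,180:380]); print(s["force"])
cv2.imwrite("pics/g5.png",np.hstack([cv2.resize(x,(400,320)) for x in o])[:,:,::-1])
E
```

```text
t: 23.55
eef_pos: [0.5038, -0.0548, 0.0836]
ee_rot: [-3.141, 0.002, 0.293]
force: [0.4, 0.5, 0.3]
width: 0.0004
gripper_force: 0.0
[-0.14549397 -0.15394073 -1.02993757]
```

View pics/g5.png

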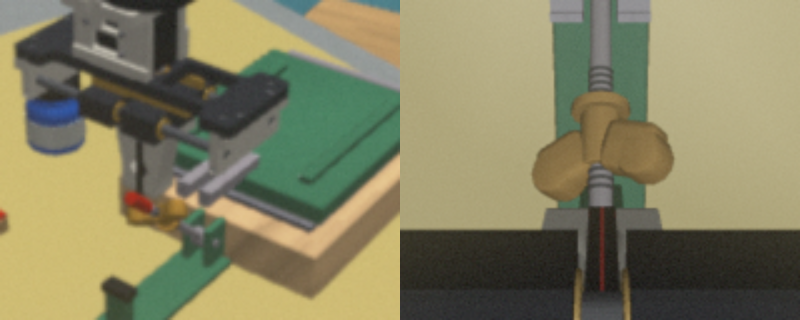

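```bash
python3 -m crank '[[[-0.37,0,0.3,0],[-0.73,0,0.66,0],[-1.05,0,1.1,0],[-1.29,0,1.49,0],[-1.4,0,1.7,0],[-1.4,0,1.7,0],[-1.4,0,1.7,0]]]'
python3 -m crank '[[[-0.06,0,0.08,0],[-0.1,0,0.15,0],[-0.1,0,0.2,0],[-0.1,0,0.2,0],[-0.1,0,0.2,0]]]'
```

```text
t: 24.52
eef_pos: [0.472, -0.0645, 0.0418]
ee_rot: [3.142, 0.0, 0.294]
force: [0.1, -0.7, 0.5]
width: 0.0004
gripper_force: 0.0
t: 25.15
eef_pos: [0.4695, -0.0653, 0.0367]
ee_rot: [-3.142, 0.0, 0.294]
force: [-1.0, 0.3, -0.3]
width: 0.0001
gripper_force: 0.1
```

```bash
python3 -m crank '[[[0,0,0.04,0],[0,0,0.08,0],[0,0,0.12,0],[0,0,0.12,0],[0,0,0.12,0]]]'; python3 -m crank '[[[0,0,0.04,0],[0,0,0.08,0],[0,0,0.08,0],[0,0,0.08,0]]]'
python3 - <<'E'
from h import *
img,d,c,s=pts("side"); print(s["eef_pos"],s["force"])
for r in arm.trace("bolt_tip","side")[:1]:
    P=cloud(r["mask"],d,c,s); print(r["score"],r["extent"],P.mean(0),P.min(0),P.max(0))
cv2.imwrite("pics/g6.png",cv2.resize(img[200:320,210:350],(700,600),interpolation=cv2.INTER_CUBIC)[:,:,::-1])
E
```

```text
t: 25.78
eef_pos: [0.4696, -0.0652, 0.0337]
ee_rot: [-3.142, 0.0, 0.294]
force: [-0.2, -1.1, 0.2]
width: 0.0005
gripper_force: 0.1
t: 26.28
eef_pos: [0.4696, -0.0652, 0.0318]
ee_rot: [-3.142, -0.0, 0.294]
force: [0.0, 0.5, 0.9]
width: 0.0003
gripper_force: 0.1
[ 0.46959578 -0.06521124  0.03175071] [0.03192298 0.47622001 0.86772364]
```

View pics/g6.png

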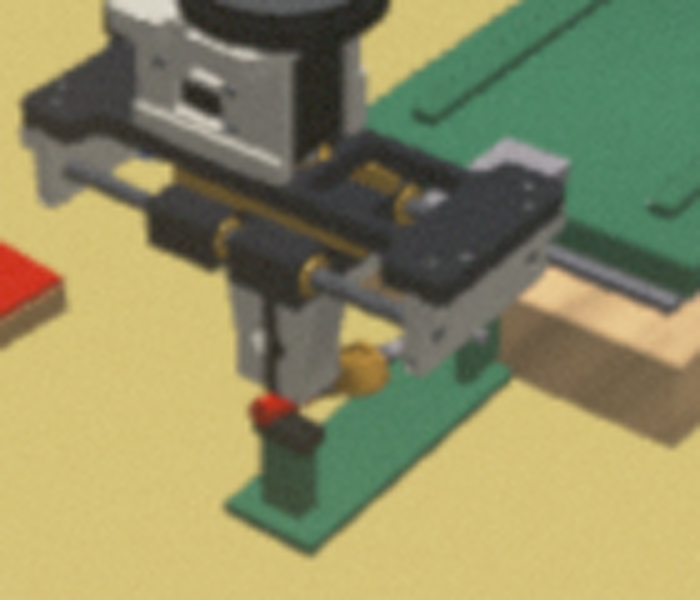

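```bash
for i in 1 2; do python3 -m crank '[[[0,0,0.02,0],[0,0,0.04,0],[0,0,0.04,0],[0,0,0.04,0]]]'; done
```

```text
t: 26.88
eef_pos: [0.4696, -0.0652, 0.0308]
ee_rot: [-3.142, 0.0, 0.294]
force: [-0.3, -0.9, -0.1]
width: 0.0006
gripper_force: 0.2
t: 27.38
eef_pos: [0.4696, -0.0652, 0.0298]
ee_rot: [3.142, -0.0, 0.294]
force: [0.1, -0.2, -0.4]
width: 0.0002
gripper_force: 0.2
```

```bash
for i in 1 2; do python3 -m crank '[[[0,0,0.02,0],[0,0,0.04,0],[0,0,0.04,0]]]'|sed -n '2p;4p'; done
```

```text
eef_pos: [0.4695, -0.0652, 0.0287]
force: [-0.1, -0.6, 0.6]
eef_pos: [0.4695, -0.0652, 0.0278]
force: [-0.7, 0.0, 1.9]
```

```bash
python3 - <<'E'
from h import *
fs=[]
for i in range(4):
    img,d,c,s=pts("side"); fs.append(s["force"])
print(np.mean(fs,0))
v,u=np.nonzero((img[:,:,0]>130)&(img[:,:,1]<70)&(d>0)); k=(u>240)&(u<290); P=toworld(c,s,u[k],v[k],d[v[k],u[k]]);P=P[P[:,1]<0.03]; print(len(P),P.mean(0),P.min(0),P.max(0))
E
```

```text
[-0.64093015  0.34293713  1.51881675]
19 [ 0.45934976 -0.07189677  0.06101031] [ 0.45315849 -0.07517803  0.05723492] [ 0.46767187 -0.06858196  0.06408704]
```

```bash
for i in 1 2; do python3 -m crank '[[[0,0,0.02,0],[0,0,0.02,0],[0,0,0.02,0]]]'|sed -n '2p;4p'; done
```

```text
eef_pos: [0.4695, -0.0652, 0.0273]
force: [-1.7, -0.2, 4.0]
eef_pos: [0.4695, -0.0653, 0.0269]
force: [-2.0, -0.2, 6.5]
```

```bash
python3 -m crank '[[[0,0,0,0],[0,0,-0.1,0],[0,0,-0.5,0],[0,0,-2,0],[0,0,-4,0],[0,0,-5,0],[0,0,-5,0],[0,0,-5,0]]]'
python3 - <<'E'
from h import *
o=[]
img,d,c,s=pts("wrist"); o.append(img[110:310,160:410]); print(s["force"])
for t in ["bolt_tip","wing_nut","rest"]:
    for r in arm.trace(t,"wrist")[:1]:
        P=cloud(r["mask"],d,c,s); print(t,r["score"],np.median(P,0).round(4),P.max(0).round(4))
img,d,c,s=pts("side"); o.append(img[190:318,220:380])
cv2.imwrite("pics/g7.png",np.hstack([cv2.resize(x,(400,320)) for x in o])[:,:,::-1])
E
```

```text
t: 30.08
eef_pos: [0.4692, -0.0652, 0.1516]
ee_rot: [-3.141, -0.0, 0.294]
force: [0.0, 0.5, -0.2]
width: 0.0005
gripper_force: 0.0
[ 0.01715033  0.49892064 -0.17213913]
bolt_tip 0.72 [ 0.4672 -0.0653  0.062 ] [ 0.4815 -0.0575  0.0673]
wing_nut 0.87 [ 0.5011 -0.0543  0.0553] [ 0.5196 -0.0347  0.0687]
rest 0.67 [ 0.4727 -0.0589  0.0496] [ 0.4807 -0.0506  0.0562]
```

View pics/g7.png

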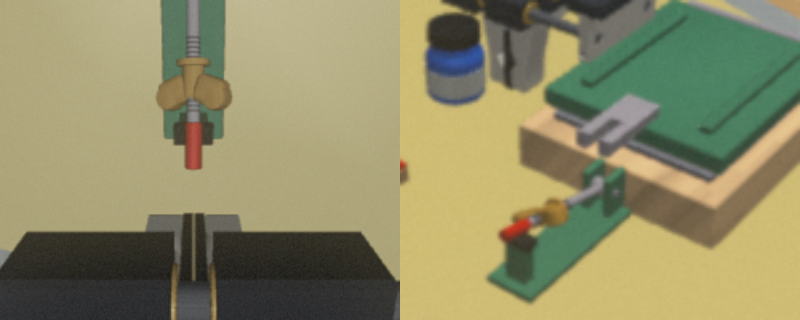

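The wrist crop shows the red tip at (193,145) lying across the black pad at (193,132). In the side crop the bolt is out of the slot and down on its rest at (515,235), and the bystander in view hasn't moved.

```bash
python3 -c "
from station import arm
print(arm.job_done())"
```

```text
the job is handed in; nothing more can be done
None
```

I unscrewed the nut about 4.5 rad, swung the bolt out of the slot, and pressed it down with about 6.5 N until its red tip bore on the rest. I backed the arm clear and handed the job in at about 30 s; no verdict came back.

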